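Fasten the mould box, then present the cast ball on its tray

ROBOT

A 7-joint arm with a two-finger parallel gripper is mounted at the origin on the work surface. World frame = base frame: x ahead of the robot, y to its left, z up, the work surface at z = 0. Lengths are in m, angles in rad, forces in N, time in s.
With the tool pointing down it reaches from about 0.35 to 0.9 m from the base axis. Payload 8.1 kg.
Tool frame: the origin (TCP) lies at the very end of the fingers, on their centre line; the grasp point (between the pads) lies arm.grip_point_offset behind it (arm.grip_point_offset is the distance from the TCP to the grasp point, in m); z points along the fingers, y is the line along which they close (so a half turn about z gives the same grasp; the last joint's range is limited). The gripper opens to 92 mm and grips with 3 to 60 N. Pads are 19 mm wide; open, the fingers measure 130 mm over their backs; the gripper's body (75 mm by 190 mm) begins 47 mm behind the grasp point.
Start: joints at [1.178, 0.434, 0.025, 1.573, -0.012, 1.134, -0.075], TCP at [0.179, -0.599, 0.227] pointing down, gripper open.
Joint ranges: [-2.62, 2.62], [-0.44, 2.09], [-1.27, 1.32], [0.08, 2.57], [-1.32, 4.46], [0.12, 2], [-2.74, 2.74]. Speed limits (rad/s): [2.22, 2.22, 3.01, 3.01, 3.14, 3.14, 3.14].

INTERFACE

Orientations are given as a rotation vector (axis times angle).
In Python, from cell import arm gives the robot as it stands. The module is installed in compiled form; this text tells all that it offers.
- The arm moves only by the shell command python3 -m creep 'ROWS' [OPENING] [FORCE]. ROWS is JSON, a list of rows, each a list of 6 numbers: the shift along the tool's x, y, z scaled (see below), then the turn, a rotation vector about the tool's x, y, z scaled (see below). A call has 1 to 20 rows; each row shifts and turns the commanded pose from where the row before left it, along the tool's axes as they then stand; what a row does not reach is not made up. The controller multiplies each number of a shift by 0.4 m and each number of a turn by 120 degrees. A row lasts 1/12 s, in which the tool goes at most 41.7 mm and 7.16 degrees, less where a joint would pass 70% of its speed; a pose out of reach is approached as far as the arm can. A call with a number of a shift or a turn outside -1 to 1 is refused whole. A call with a gripper value outside its range is refused whole. OPENING is the closure, from -1 (fully open) to 1 (shut), set as the call begins (- or left out, the last holds). The fingers move at their own pace and stop on an object; FORCE is the grip in N (left out, the last holds). Time passes only in rows, so rows that do not move let the fingers close. It gives the time, the measured TCP pose, the force, the opening and the grip force at its end, in the units of the state.
- arm.observe(): the state, without advancing time (a new reading comes with each control period).
- arm.get_image(name): name is "scene" or "top" or "wrist"; returns a dict with "frame" (384x512x3 uint8, red, green, blue), "intrinsics" (3x3 intrinsics, pixels), "rvec" (rotation vector, rad) and "tvec" (3), from world to camera coordinates, as OpenCV has them; the wrist camera has in their place "mount" (4x4, takes a point from camera to tool coordinates, whose origin is the TCP and whose axes are the flange's). Camera axes: x right, y down, z forward; pixel columns grow to the right and rows downward; lengths in m; the calibration is good to about 2 mm. A picture is of the moment at which its call begins: read the wrist's pose just before it. There is no depth.
- arm.sign_off(): hands the job in; it is judged then, once.
The state is a dict: "clock": time; "joints": joint angles; "dq": joint speeds; "joint_efforts": joint torques, N m; "position": TCP position; "ee_rot": TCP orientation; "force": force on the tool from outside, world axes, zero at the start; "ft_torque": the same for the moment, N m; "width": opening from 0.0 (shut) to 1.0 (fully open); "gripper_force": force on a finger pad.
Only numpy, scipy, OpenCV 4.12 (cv2) and the standard library are available. Lean on these libraries where they do the work, as an engineer would, in place of code of your own. Each camera call takes 0.05 s, during which the arm holds its last target. There are 200 camera calls.

TASK

The cast ball is out of its mould: fasten the mould box's lid by swinging the turnbutton right round across it, as far as it goes, and only then lift the carrying tray with the ball loose in its pocket and bring it over the modelling wheel. Finish while holding the tray by its handle, still and level above the middle of the wheel, its underside about 9 cm clear of the wheel's top, ready for the sculptor to take; do not put it down or let go. Never tip the tray so far that the ball could roll out over the pocket's rim, keep the lid shut, and leave the spatula, pot and finial where they are.

Things in the scene. Friction and masses are not known exactly. Their poses are not given: they have to be found in the camera images.
- mould_box: Fixed plywood box, 180 (x) x 160 (y) x 85 mm high with its lid shut, plus a front batten (x from -120 to -90 mm, 160 mm wide, 85 mm high). Origin: centre of the box's underside (batten not counted), on the bench; x points from the batten across the lid to the hinge, away from the robot, z up.
- mould_lid (a joint): Lid of the mould box, hinged at its far edge (+x of the box): 0 = shut (as at the start), grows as it opens, rad. It lies shut under its own weight; its top is level with the batten's top at 85 mm, with a 10 mm high strip across it near the hinge.
- turnbutton (a joint): Turnbutton on the batten, vertical axis, rad: 0 = along the batten to the box's +y, negative = out to the front; grows clockwise seen from above to its stop at 1.571, along the box's +x straight across the lid. Starts at -0.5 to 0.1. Light friction (0.05 N m), stays where left. Dark wooden bar 66 x 16 x 6 mm, underside 88 mm above the bench.
- button_pivot (a point): Turnbutton's pivot axis, at the bar's top, 94 mm above the bench. It lies at x = -105 mm, y = 0 of the mould box; its own y axis points along the bar to the finger post, z up.
- button_post (a point): Top centre of the upright round finger post on the turnbutton, 46 mm from the pivot, 124 mm above the bench; the post, 12 mm in diameter, reaches 30 mm down from here to the bar.
- tray: Loose light wooden tray, about 0.18 kg: board 180 (x) x 90 (y) x 12 mm. Origin: centre of its underside, z up. Upright handle blade in the middle: 36 mm along x, 12 mm thick along y, its top 72 mm above the underside. Ball pocket at x = +55 mm: round rim 5 mm high, 36 mm inside, 48 mm outside diameter; it holds the ball up to about 0.6 rad of tilt.
- tray_pocket (a point): Point on the tray above the pocket's centre, at tray x = 55, y = 0, z = 30 mm: where the ball's centre is when the ball lies in the middle of the pocket. The loose ball can roll up to about 6 mm from it.
- ball_center (a point): Centre of the pale plaster ball, 36 mm in diameter, about 0.04 kg, lying loose in the tray's pocket (its top 48 mm above the tray's underside).
- wheel: Modelling wheel (sculptor's turntable), fixed: round pale top 200 mm in diameter and 15 mm thick on a dark steel foot, 90 mm high in all. Origin: centre of its underside, on the bench.
- wheel_top (a point): Centre of the wheel's top face, 90 mm above the bench, z up.
- spatula: Bystander: loose spatula, 200 mm long, lying on the bench between the robot and the mould box. Origin: near its middle, at its underside.
- pot: Bystander: dark steel pot, 90 mm in diameter, 100 mm high, standing far left on the bench. Origin: centre of its underside.
- finial: Bystander: ochre clay finial, 100 mm in diameter, 90 mm high, standing far right on the bench. Origin: centre of its underside.
- ball: The same plaster ball as a body; its origin is the point of its skin that was lowest as built and turns with the ball, so use ball_center for where it is.
There are look-alikes about, which are no part of the job. Leave any green look-alike of the ball alone.

How it is judged:
By the outcome, as a careful person would: the job done as asked, in the order asked, and still so for the second after the job is handed in, while the arm keeps its last pose, push and grip.
It also fails if it takes over 58 s, if anything falls off the work surface, if the arm or the gripper's body presses on something with over 40 N, if the wrist force passes 120 N, or if a joint passes its speed limit or range.

## Working session

There is one attempt and no reset: what is moved stays moved. The work goes in short steps, Python scripts to look and compute and a shell command to move; the robot and the scene stay as the last step left them, time stands still between calls to the robot, and variables do not carry over. Pictures are saved under pics/ and viewed, at most 10 in all, crops included, and the job is handed in when it is done.

```bash
mkdir -p pics; python3 - <<'E'
from cell import arm
import cv2,pickle
print(arm.observe(), arm.grip_point_offset)
for n in ("scene","top"):
    d=arm.get_image(n); cv2.imwrite(f"pics/{n}0.png",d["frame"][:,:,::-1]); pickle.dump(d,open(f"{n}0.pkl","wb"))
    print(n,d["intrinsics"],d["rvec"],d["tvec"])
E
```

```text
{'clock': 0.0, 'joints': array([ 1.17841196,  0.43522249,  0.02496371,  1.57410772, -0.01159882,
        1.13397978, -0.07511525]), 'dq': array([-3.57398380e-04, -8.29889634e-04, -1.11241979e-04,  6.25320620e-04,
       -9.88829294e-04, -1.19452812e-03,  7.85015729e-05]), 'joint_efforts': array([ 1.01263475e-03, -6.67834496e+01,  9.85324010e-01, -3.14452529e+01,
       -6.05703285e-02,  4.28092049e-02,  1.75422360e-04]), 'position': array([ 0.17839429, -0.59846508,  0.22594106]), 'ee_rot': array([-3.10717714e+00, -4.53261851e-01,  5.72562426e-04]), 'force': array([-0.00873182, -0.19943946, -1.0364183 ]), 'ft_torque': array([ 0.00331877,  0.05221803, -0.00569934]), 'gripper_force': 0.0, 'width': 1.001004127662113} 0.0188
scene [[493.33724682   0.         253.63920863]
 [  0.         493.33724682 194.14901648]
 [  0.           0.           1.        ]] [ 2.06980192  1.58794847 -0.47843085] [-0.11179751 -0.38021116  1.63238874]
top [[495.97055676   0.         254.95353581]
 [  0.         495.97055676 188.10608859]
 [  0.           0.           1.        ]] [ 2.1653959  -2.20514197  0.09547222] [-0.02712567  0.55864353  1.51894265]
```

View pics/top0.png

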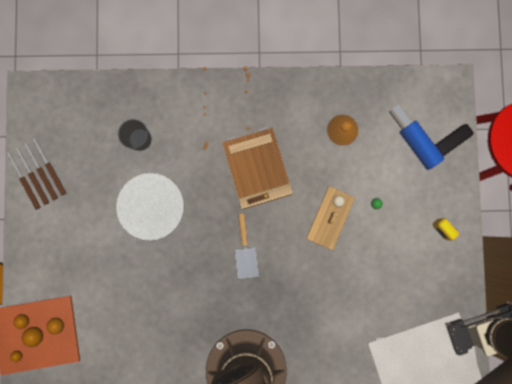

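View pics/scene0.png

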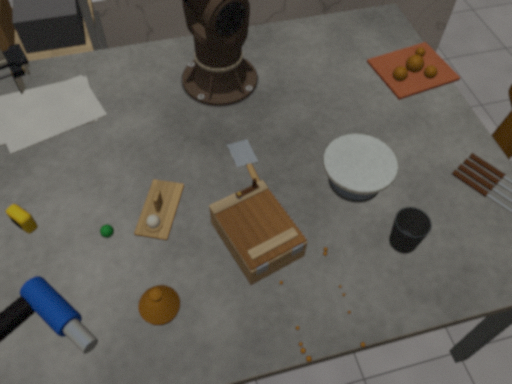

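The top view shows the box at about (258,168), with its batten at the bottom, the tray at (330,218), the ball at (339,201), the wheel at (150,206), and the spatula at (245,250), just in front of the box. The green look-alike is at (377,203). I'll enlarge the parts that matter.

```bash
python3 - <<'E'
import cv2,pickle,numpy as np
t=pickle.load(open("top0.pkl","rb"))["frame"][:,:,::-1]; s=pickle.load(open("scene0.pkl","rb"))["frame"][:,:,::-1]
a=cv2.resize(t[120:280,220:360],None,fx=3.5,fy=3.5,interpolation=cv2.INTER_CUBIC)[:560]
b=cv2.resize(s[165:245,130:190],None,fx=5,fy=5,interpolation=cv2.INTER_CUBIC)[:280*2]
c=cv2.resize(s[150:210,200:260],None,fx=4.5,fy=4.5,interpolation=cv2.INTER_CUBIC)
W=np.zeros((600,800,3),np.uint8); W[:560,:490]=a; W[:300,495:795]=cv2.resize(s[170:240,130:200],(300,300),interpolation=cv2.INTER_CUBIC); W[300:600,495:795]=cv2.resize(s[160:220,205:265],(300,300),interpolation=cv2.INTER_CUBIC)
cv2.imwrite("pics/crop.png",W)
E
```

```text
(no output)
```

View pics/crop.png

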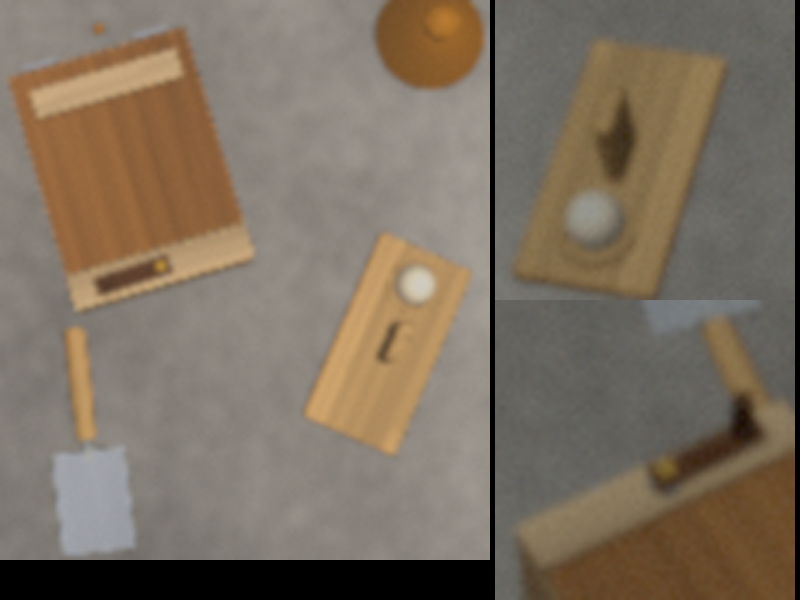

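The crop shows the turnbutton's screw pivot at top px ~(266,196), with the bar running left to its tip at ~(247,201). The post top is at scene ~(254,180). The tray corners, ball and handle are all clear. Next I'll turn these pixels into positions.

```bash
cat > h.py <<'E'
import cv2,pickle,numpy as np
from scipy.spatial.transform import Rotation as R
def ray(d,uv):
    K=d["intrinsics"];Rm=cv2.Rodrigues(d["rvec"])[0]
    v=Rm.T@np.linalg.solve(K,[uv[0],uv[1],1]);return -Rm.T@d["tvec"].ravel(),v
def onz(d,uv,z):
    o,v=ray(d,uv);return o+v*(z-o[2])/v[2]
def proj(d,p): return cv2.projectPoints(np.array(p,float).reshape(-1,3),d["rvec"],d["tvec"],d["intrinsics"],None)[0].reshape(-1,2)
E
python3 - <<'E'
from h import *
np.set_printoptions(precision=4,suppress=True)
t=pickle.load(open("top0.pkl","rb"));s=pickle.load(open("scene0.pkl","rb"))
T=lambda u,v:((u+.5)/3.5-.5+220,(v+.5)/3.5-.5+120)
S1=lambda u,v:((u-495+.5)*70/300-.5+130,(v+.5)*70/300-.5+170)
S2=lambda u,v:((u-495+.5)/5-.5+205,(v-300+.5)/5-.5+160)
def p(n,x):print(n,x)
B=[onz(t,T(*q),.085) for q in((76,310),(253,258),(184,28),(10,77))]
for b in B:p("box",b)
print("sizes",[np.linalg.norm(B[i]-B[i-1]) for i in range(4)])
ax=(B[2]+B[3]-B[0]-B[1])/2;print("box yaw",np.arctan2(ax[1],ax[0]))
c=sum(B)/4; yb=np.arctan2(ax[1],ax[0]); X=np.array([np.cos(yb),np.sin(yb),0]); p("pivot from box",c+X*(-.105+.015))
p("pivot top",onz(t,T(161,266),.095)); p("pivot scene",onz(s,S2(665,468),.095))
p("bar end top",onz(t,T(97,285),.094))
p("post scene",onz(s,S2(741,400),.124))
C=[onz(t,T(*q),.012) for q in((384,234),(471,270),(393,454),(306,412))]
for b in C:p("tray",b)
print("sizes",[np.linalg.norm(C[i]-C[i-1]) for i in range(4)])
ax=(C[0]+C[1]-C[2]-C[3])/2;print("tray c",sum(C)/4,"yaw",np.arctan2(ax[1],ax[0]))
D=[onz(s,S1(*q),.012) for q in((597,42),(727,62),(655,296),(516,276))]
ax=(D[2]+D[3]-D[0]-D[1])/2;print("tray c scene",sum(D)/4,"yaw",np.arctan2(ax[1],ax[0]))
p("ball",onz(t,T(417,285),.03));p("ball s",onz(s,S1(592,218),.03))
p("handle",onz(t,T(402,338),.072));
for d,f,m in((t,(150,206),"top"),(s,(360,163),"scene")):
    p("wheel "+m,onz(d,f,.09))
g=t["frame"].astype(int); m=(g.min(2)>190).astype(np.uint8)
n,l,st,ce=cv2.connectedComponentsWithStats(m)
for i in range(1,n):
    if st[i,4]>1500:print(st[i],ce[i],onz(t,ce[i],.09))
E
```

```text
box [0.4939 0.0048 0.085 ]
box [ 0.5354 -0.1465  0.085 ]
box [ 0.7347 -0.092   0.085 ]
box [0.6947 0.0581 0.085 ]
sizes [np.float64(0.20769785160952273), np.float64(0.1569269560422202), np.float64(0.20657615706154436), np.float64(0.15534661956439827)]
box yaw 0.2633275449814056
pivot from box [ 0.5278 -0.0673  0.085 ]
pivot top [ 0.5294 -0.0678  0.095 ]
pivot scene [ 0.5254 -0.0691  0.095 ]
bar end top [ 0.5144 -0.0135  0.094 ]
post scene [ 0.5142 -0.0265  0.124 ]
tray [ 0.5597 -0.2705  0.012 ]
tray [ 0.5261 -0.3473  0.012 ]
tray [ 0.3641 -0.2725  0.012 ]
tray [ 0.4025 -0.1964  0.012 ]
sizes [np.float64(0.1737791604703972), np.float64(0.083912153285258), np.float64(0.17843624303413277), np.float64(0.08531338258011052)]
tray c [ 0.4631 -0.2717  0.012 ] yaw -0.43650386615187675
tray c scene [ 0.4627 -0.2718  0.012 ] yaw -0.4302550427817274
ball [ 0.5126 -0.2954  0.03  ]
ball s [ 0.5083 -0.2968  0.03  ]
handle [ 0.4654 -0.2736  0.072 ]
wheel top [0.5052 0.2746 0.09  ]
wheel scene [0.5086 0.2714 0.09  ]
[ 117  174   66   65 3319] [149.4269 206.0756] [0.505  0.2763 0.09  ]
```

Measurements agree with the given sizes: the box is 207x156 mm against 210x160, and the pivot-to-post distance is 45 mm against 46. Tray and wheel estimates match between both cameras.

- **Button:** about -0.04 rad, post at (0.514, -0.025). At the stop the post should be at (0.572, -0.056).
- **First move:** go above the post, then turn.

```bash
cat >> h.py <<'E'
def need(x,y,z,psi):
    from cell import arm
    o=arm.observe(); M=R.from_rotvec(o["ee_rot"])
    G=R.from_matrix(np.array([[np.cos(psi),np.sin(psi),0],[np.sin(psi),-np.cos(psi),0],[0,0,-1]]).T.T)
    np.set_printoptions(precision=4,suppress=True)
    x0=M.as_matrix()[:,0]
    print("t",o["clock"],"pos",o["position"],"psi",np.arctan2(x0[1],x0[0]),"tilt",M.as_matrix()[2,2],"q",o["joints"],"F",o["force"],"w",o["width"],o["gripper_force"])
    print("shift units",M.inv().apply(np.array([x,y,z])-o["position"])/.4,"turn units",(M.inv()*G).as_rotvec()/np.radians(120))
E
python3 -m creep '[[0.061,-0.057,0,0,0,0],[0.061,-0.057,0,0,0,0],[0.061,-0.057,0,0,0,0],[0.061,-0.057,0,0,0,0],[0.061,-0.057,0,0,0,0],[0.061,-0.057,0,0,0,0],[0.061,-0.057,0,0,0,0],[0.061,-0.057,0,0,0,0],[0.061,-0.057,0,0,0,0],[0.061,-0.057,0,0,0,0],[0.061,-0.057,0,0,0,0],[0.061,-0.057,0,0,0,0],[0.061,-0.057,0,0,0,0],[0.061,-0.057,0,0,0,0],[0.061,-0.057,0,0,0,0],[0.061,-0.057,0,0,0,0],[0.061,-0.057,0,0,0,0],[0.061,-0.057,0,0,0,0],[0.061,-0.057,0,0,0,0],[0.061,-0.057,0,0,0,0]]' 0
python3 -c 'from h import *;need(.5144,-.025,.2,1.834)'
```

```text
clock: 1.77
position: [0.5163, -0.0211, 0.2265]
ee_rot: [3.109, 0.453, -0.001]
force: [0.5, -0.9, 0.2]
width: 0.502
gripper_force: 0.0
t 1.7667 pos [ 0.5163 -0.0211  0.2265] psi 0.2894912210407804 tilt -0.9999998757101705 q [ 0.214   0.2872 -0.3474  1.8113  0.1107  1.0625 -1.4557] F [ 0.5128 -0.8929  0.1612] w 0.5016731403967268 0.0
shift units [-0.0073  0.008   0.0663] turn units [-0.0002  0.0002 -0.7374]
```

```bash

python3 -m creep '[[-0.007,0.008,0,0,0,0],[0,0,0,0,0,-0.0527],[0,0,0,0,0,-0.0527],[0,0,0,0,0,-0.0527],[0,0,0,0,0,-0.0527],[0,0,0,0,0,-0.0527],[0,0,0,0,0,-0.0527],[0,0,0,0,0,-0.0527],[0,0,0,0,0,-0.0527],[0,0,0,0,0,-0.0527],[0,0,0,0,0,-0.0527],[0,0,0,0,0,-0.0527],[0,0,0,0,0,-0.0527],[0,0,0,0,0,-0.0527],[0,0,0,0,0,-0.0527],[0,0,0.06,0,0,0],[0,0,0,0,0,0]]' 0
python3 - <<'E'
from h import *
from cell import arm
need(.5144,-.025,.1,1.834)
f=[arm.get_image(n)["frame"] for n in("wrist","scene","top")]
W=np.zeros((384,512+0,3),np.uint8)
a=cv2.resize(f[0],(400,300));b=cv2.resize(f[1][150:225,190:290],(400,300),interpolation=cv2.INTER_CUBIC);c=cv2.resize(f[2][160:220,225:305],(400,300),interpolation=cv2.INTER_CUBIC)
cv2.imwrite("pics/w1.png",np.vstack([np.hstack([a,b]),np.hstack([c,0*c])])[:,:,::-1])
E
```

```text
clock: 3.18
position: [0.5122, -0.0272, 0.1997]
ee_rot: [-1.908, -2.491, 0.004]
force: [-0.7, -0.7, -1.3]
width: 0.497
gripper_force: 0.0
t 3.1833 pos [ 0.5122 -0.0272  0.1997] psi 1.834644469814894 tilt -0.999989245598865 q [ 0.4396  0.3561 -0.6329  1.8362  0.2418  1.0318 -0.0257] F [-0.6769 -0.6945 -1.3286] w 0.49725494013672944 0.0
shift units [0.0037 0.008  0.2493] turn units [-0.0021 -0.0006  0.0003]
```

View pics/w1.png

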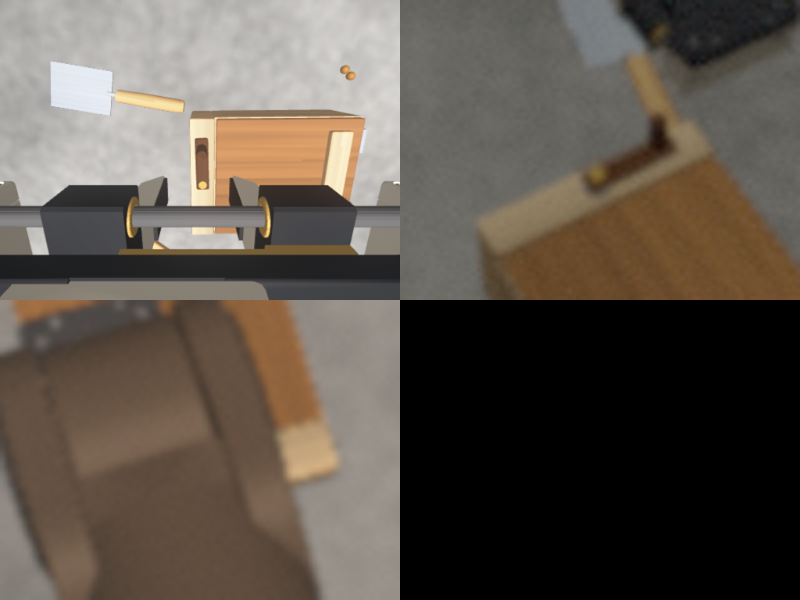

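The wrist view shows the pivot screw at about (260,237) full-resolution px, with the bar running up to (260,176) and the post on it. The scene crop shows the post upright at the bar's end, away from the screw. I'll check both points with the wrist calibration.

```bash

python3 - <<'E'
from h import *
from cell import arm
o=arm.observe(); d=arm.get_image("wrist"); M=R.from_rotvec(o["ee_rot"]).as_matrix()
T=np.eye(4);T[:3,:3]=M;T[:3,3]=o["position"]; T=T@d["mount"]
np.set_printoptions(precision=4,suppress=True)
def z(uv,h):
    v=T[:3,:3]@np.linalg.solve(d["intrinsics"],[*uv,1]);return T[:3,3]+v*(h-T[2,3])/v[2]
def pr(p):
    c=np.linalg.inv(T)@np.array([*p,1]);u=d["intrinsics"]@c[:3];return u[:2]/u[2]
print("cam",T[:3,3],"pivot",z((260,237),.095))
for p in((.528,-.068,.095),(.5144,-.025,.124),(.5144,-.025,.094)):print(pr(p))
cv2.imwrite("pics/w2.png",cv2.resize(d["frame"][130:310,210:450],(800,600),interpolation=cv2.INTER_CUBIC)[:,:,::-1])
E
```

```text
cam [0.4942 0.0463 0.36  ] pivot [ 0.5317 -0.0707  0.095 ]
[257.1163 233.6031]
[255.2752 198.3069]
[255.1556 188.6641]
```

View pics/w2.png

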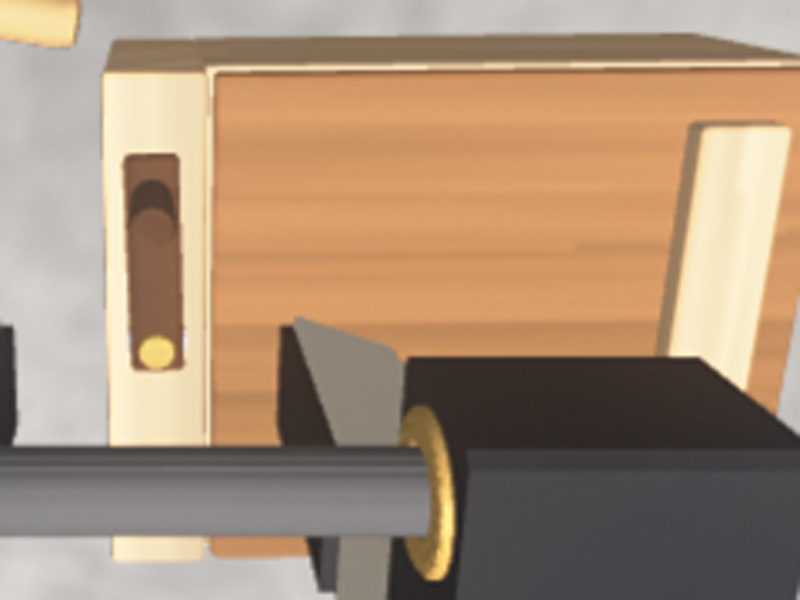

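The post top is at (255.9,197.8), against a predicted (255.3,198.3), so the fix is good. Now I'll descend and grip it lightly.

```bash

python3 -m creep '[[0.004,0.006,0.04,0,0,0],[0,0,0.05,0,0,0],[0,0,0.05,0,0,0],[0,0,0.05,0,0,0],[0,0,0.04,0,0,0],[0,0,0.015,0,0,0],[0,0,0,0,0,0]]' 0
python3 -c 'from h import *;need(.5144,-.025,.1,1.834)'
python3 -m creep '[[0,0,0,0,0,0],[0,0,0,0,0,0],[0,0,0,0,0,0],[0,0,0,0,0,0],[0,0,0,0,0,0],[0,0,0,0,0,0]]' 1 8
python3 -c 'from h import *;need(.5144,-.025,.1,1.834)'
```

```text
clock: 3.97
position: [0.5157, -0.0243, 0.1042]
ee_rot: [-1.909, -2.494, 0.002]
force: [-0.1, -0.3, 0.1]
width: 0.498
gripper_force: 0.0
t 3.9667 pos [ 0.5157 -0.0243  0.1042] psi 1.834856848872252 tilt -0.9999987727862917 q [ 0.3793  0.4735 -0.582   1.9409  0.3469  0.8285 -0.1264] F [-0.0605 -0.2797  0.0749] w 0.497737268928779 0.0
shift units [-0.0009 -0.0035  0.0105] turn units [-0.0007 -0.0002  0.0004]
clock: 4.47
position: [0.5161, -0.0243, 0.1051]
ee_rot: [1.909, 2.494, 0.0]
force: [-0.7, 0.1, 1.4]
width: 0.122
gripper_force: 8.0
t 4.4667 pos [ 0.5161 -0.0243  0.1051] psi 1.8348422854190702 tilt -0.9999999523700692 q [ 0.3801  0.4721 -0.5827  1.9406  0.3468  0.8284 -0.1263] F [-0.7057  0.0536  1.3901] w 0.12165679780118588 8.002531975507736
shift units [-0.0006 -0.0046  0.0127] turn units [0.0001 0.0001 0.0004]
```

```bash

python3 -m creep '[[-0.0006,0.0115,0,0,0,0.0477],[-0.0006,0.0115,0,0,0,0.0477],[-0.0006,0.0115,0,0,0,0.0477],[-0.0006,0.0115,0,0,0,0.0477],[-0.0006,0.0115,0,0,0,0.0477],[-0.0006,0.0115,0,0,0,0.0477],[-0.0006,0.0115,0,0,0,0.0477],[-0.0006,0.0115,0,0,0,0.0477],[-0.0006,0.0115,0,0,0,0.0477],[-0.0006,0.0115,0,0,0,0.0477],[-0.0006,0.0115,0,0,0,0.0477],[-0.0006,0.0115,0,0,0,0.0477],[-0.0006,0.0115,0,0,0,0.0477],[-0.0006,0.0115,0,0,0,0.0477],[-0.0006,0.0115,0,0,0,0.0477],[0,0,0,0,0,0]]'
python3 -c 'from h import *;need(.5724,-.056,.1,.263)'
```

```text
clock: 5.8
position: [0.5716, -0.0542, 0.105]
ee_rot: [3.098, 0.518, -0.001]
force: [-2.2, -1.6, 4.3]
width: 0.127
gripper_force: 8.0
t 5.8 pos [ 0.5716 -0.0542  0.105 ] psi 0.3310248291311398 tilt -0.9999998899838568 q [ 0.1308  0.491  -0.1798  1.8256  0.1144  0.8353 -1.3449] F [-2.2037 -1.5994  4.2734] w 0.1272762932603696 8.001483678817749
shift units [0.0005 0.0048 0.0124] turn units [0.0001 0.0002 0.0325]
```

Forces are still low. I'll keep going in small tangential steps until it meets the stop.

```bash

python3 -m creep '[[0,0.006,0,0,0,0.02],[0,0.005,0,0,0,0.012],[0,0.005,0,0,0,0],[0,0,0,0,0,0],[0,0,0,0,0,0]]'
python3 -c 'from h import *;need(.5724,-.056,.1,.263)'
python3 -m creep '[[0,0.006,0,0,0,0],[0,0.006,0,0,0,0],[0,0,0,0,0,0],[0,0,0,0,0,0]]' - 25
python3 -c 'from h import *;need(.5724,-.056,.1,.263)'
```

```text
clock: 6.22
position: [0.5724, -0.0563, 0.1048]
ee_rot: [-3.108, -0.431, 0.003]
force: [-5.4, 9.1, 7.7]
width: 0.127
gripper_force: 8.0
t 6.2167 pos [ 0.5724 -0.0563  0.1048] psi 0.27535218621198326 tilt -0.9999923170886617 q [ 0.1279  0.4927 -0.1678  1.8221  0.102   0.8374 -1.3843] F [-5.3602  9.0676  7.6816] w 0.12651517411763094 8.000718466937542
shift units [ 0.0003 -0.0006  0.012 ] turn units [-0.0018  0.0006  0.0059]
clock: 6.55
position: [0.5725, -0.0567, 0.1047]
ee_rot: [-3.103, -0.435, 0.005]
force: [-11.1, 19.7, 10.9]
width: 0.124
gripper_force: 25.0
t 6.55 pos [ 0.5725 -0.0567  0.1047] psi 0.2784259133181794 tilt -0.999962303455194 q [ 0.1337  0.4947 -0.1713  1.819   0.0986  0.8408 -1.376 ] F [-11.1414  19.7045  10.9258] w 0.12424132182296345 25.004141628742218
shift units [ 0.0003 -0.0018  0.0117] turn units [-0.004   0.0011  0.0074]
```

The button is on its stop: the force rises with no further motion. Now I'll open the fingers and rise.

```bash

python3 -m creep '[[0,0,0,0,0,0],[0,0,0,0,0,0],[0,0,0,0,0,0],[0,0,-0.05,0,0,0],[0,0,-0.08,0,0,0],[0,0,-0.08,0,0,0],[0,0,-0.07,0,0,0],[-0.06,0.0,0,0,0,0],[-0.08,0,0,0,0,0],[-0.08,0,0,0,0,0],[0,0,0,0,0,0]]' 0
python3 - <<'E'
from h import *
from cell import arm
need(.463,-.272,.2,2.71)
o=arm.observe(); d=arm.get_image("wrist"); M=R.from_rotvec(o["ee_rot"]).as_matrix()
a=cv2.resize(d["frame"],(400,300));s=arm.get_image("scene")["frame"];b=cv2.resize(s[150:225,190:290],(400,300),interpolation=cv2.INTER_CUBIC)
cv2.imwrite("pics/w3.png",np.hstack([a,b])[:,:,::-1])
E
```

```text
clock: 7.47
position: [0.4845, -0.0902, 0.2164]
ee_rot: [3.112, 0.421, -0.006]
force: [-0.3, -0.0, -0.5]
width: 0.499
gripper_force: 0.0
t 7.4667 pos [ 0.4845 -0.0902  0.2164] psi 0.26892113358285047 tilt -0.9999914025459153 q [ 0.2175  0.2438 -0.1745  1.8871  0.0516  1.0185 -1.2811] F [-0.3197 -0.0433 -0.5017] w 0.49896004709422703 0.0
shift units [-0.1725  0.4239  0.042 ] turn units [-0.0022  0.0013 -1.1655]
```

View pics/w3.png

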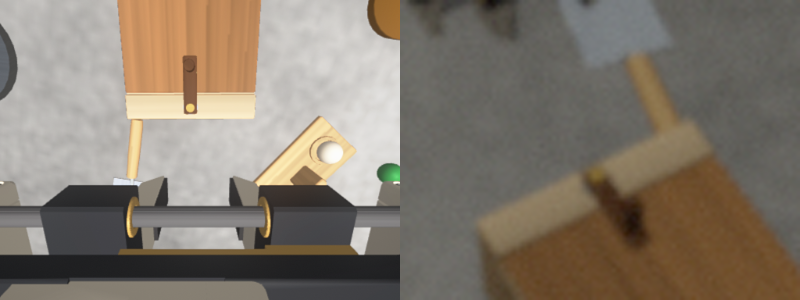

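The button lies straight along box +x across the lid, with the bar from (190,107) to (190,58) in the wrist view. The tray and ball are untouched, with the ball at (328,152). Next is the tray.

```bash

python3 -m creep '[[-0.029,0.0707,0,0,0,0],[-0.029,0.0707,0,0,0,0],[-0.029,0.0707,0,0,0,0],[-0.029,0.0707,0,0,0,0],[-0.029,0.0707,0,0,0,0],[-0.028,0.0707,0,0,0,0],[0,0,0,0,0,-0.056],[0,0,0,0,0,-0.056],[0,0,0,0,0,-0.056],[0,0,0,0,0,-0.056],[0,0,0,0,0,-0.056],[0,0,0,0,0,-0.056],[0,0,0,0,0,-0.056],[0,0,0,0,0,-0.056],[0,0,0,0,0,-0.056],[0,0,0,0,0,-0.056],[0,0,0,0,0,-0.056],[0,0,0,0,0,-0.056],[0,0,0,0,0,-0.056],[0,0,0,0,0,-0.056]]' 0
python3 -m creep '[[0,0,0,0,0,-0.056],[0,0,0,0,0,-0.056],[0,0,0,0,0,-0.056],[0,0,0,0,0,-0.056],[0,0,0,0,0,-0.056],[0,0,0,0,0,-0.056],[0,0,0,0,0,-0.045],[0,0,0,0,0,0],[0,0,0,0,0,0]]'
python3 - <<'E'
from h import *
from cell import arm
need(.463,-.272,.2,2.71)
o=arm.observe(); d=arm.get_image("wrist"); M=R.from_rotvec(o["ee_rot"]).as_matrix()
T=np.eye(4);T[:3,:3]=M;T[:3,3]=o["position"]; T=T@d["mount"]
def pr(p):
    c=np.linalg.inv(T)@np.array([*p,1]);u=d["intrinsics"]@c[:3];return u[:2]/u[2]
im=d["frame"][:,:,::-1].copy(); a=-.433; X=np.array([np.cos(a),np.sin(a)]);Y=np.array([-X[1],X[0]])
def q(x,y,z): return tuple(np.round(pr([*(np.array([.463,-.272])+X*x+Y*y),z])*4).astype(int))
for z,hx,hy in((.012,.09,.045),(.072,.018,.006)):
    P=[q(i*hx,j*hy,z) for i,j in((1,1),(1,-1),(-1,-1),(-1,1))]
    for i in range(4): cv2.line(im,P[i-1],P[i],(0,0,255),1,cv2.LINE_AA,2)
cv2.imwrite("pics/w4.png",im)
E
```

```text
clock: 9.23
position: [0.4699, -0.2699, 0.2166]
ee_rot: [1.802, 2.572, 0.001]
force: [0.2, 0.1, -0.0]
width: 0.504
gripper_force: 0.0
clock: 9.98
position: [0.4694, -0.2699, 0.2166]
ee_rot: [0.677, 3.067, 0.001]
force: [-0.5, -0.2, 0.1]
width: 0.5
gripper_force: 0.0
t 9.9833 pos [ 0.4694 -0.2699  0.2166] psi 2.7072158010357703 tilt -0.9999995277014533 q [ 0.8497  0.3694 -0.564   1.7564  0.2199  1.0785  1.3481] F [-0.5155 -0.1593  0.081 ] w 0.5000385036355329 0.0
shift units [ 0.0123 -0.0114  0.0415] turn units [ 0.0004  0.0002 -0.0013]
```

View pics/w4.png

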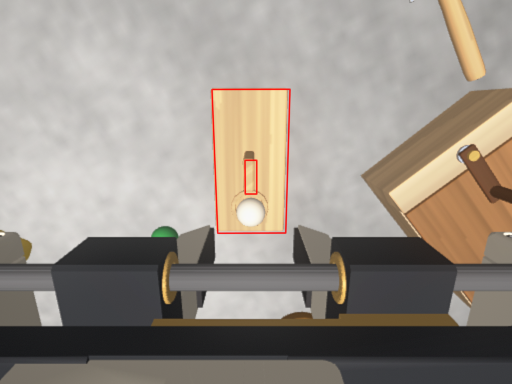

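The overlaid tray outline and handle match the picture, with the ball in its pocket at (250,212). I'll descend over the handle.

```bash

python3 -m creep '[[0.012,-0.011,0.04,0,0,0],[0,0,0.07,0,0,0],[0,0,0.07,0,0,0],[0,0,0.07,0,0,0],[0,0,0.07,0,0,0],[0,0,0.06,0,0,0],[0,0,0.05,0,0,0],[0,0,0.02,0,0,0],[0,0,0,0,0,0]]' 0
python3 -c 'from h import *;need(.463,-.272,.027,2.71)'
```

```text
clock: 10.78
position: [0.4615, -0.2712, 0.0351]
ee_rot: [-0.675, -3.065, -0.001]
force: [-0.3, -0.2, 0.7]
width: 0.504
gripper_force: 0.0
t 10.7833 pos [ 0.4615 -0.2712  0.0351] psi 2.7082456620119815 tilt -0.9999953274552695 q [ 0.7691  0.5818 -0.465   1.9537  0.3928  0.6982  1.2016] F [-0.2923 -0.1536  0.7411] w 0.5037884111478612 0.0
shift units [-0.0044 -0.0002  0.0202] turn units [ 0.0001 -0.0015 -0.0008]
```

```bash

python3 -m creep '[[-0.004,0,0.018,0,0,0],[0,0,0,0,0,0]]' 0
python3 -m creep '[[0,0,0,0,0,0],[0,0,0,0,0,0],[0,0,0,0,0,0],[0,0,0,0,0,0],[0,0,0,0,0,0],[0,0,0,0,0,0],[0,0,0,0,0,0]]' 1 40
python3 -c 'from h import *;need(.463,-.272,.027,2.71)'
python3 -m creep '[[0,0,-0.01,0,0,0],[0,0,-0.02,0,0,0],[0,0,-0.02,0,0,0],[0,0,-0.02,0,0,0],[0,0,-0.01,0,0,0],[0,0,0,0,0,0],[0,0,0,0,0,0]]'
python3 -c 'from h import *;need(.506,.275,.207,2.71)'
```

```text
clock: 10.95
position: [0.4645, -0.2728, 0.0298]
ee_rot: [0.675, 3.067, -0.001]
force: [-1.1, -0.2, -0.3]
width: 0.503
gripper_force: 0.0
clock: 11.53
position: [0.4637, -0.2727, 0.0298]
ee_rot: [0.674, 3.068, -0.001]
force: [-1.2, -0.3, 3.7]
width: 0.127
gripper_force: 40.0
t 11.5333 pos [ 0.4637 -0.2727  0.0298] psi 2.709079181782187 tilt -0.9999999135747027 q [ 0.7648  0.591  -0.4594  1.9537  0.401   0.6862  1.1964] F [-1.2285 -0.3348  3.7063] w 0.1267363938458902 40.00037670135498
shift units [0.0023 0.0008 0.007 ] turn units [-0.0001  0.0002 -0.0004]
clock: 12.12
position: [0.4638, -0.2726, 0.0619]
ee_rot: [0.674, 3.068, -0.001]
force: [0.1, 0.2, -2.1]
width: 0.129
gripper_force: 40.0
t 12.1167 pos [ 0.4638 -0.2726  0.0619] psi 2.7092142435188986 tilt -0.9999996574805264 q [ 0.7875  0.5456 -0.4878  1.9311  0.3647  0.7512  1.2282] F [ 0.1476  0.2109 -2.0679] w 0.12863347966704003 39.99924302101135
shift units [ 0.4777  1.2872 -0.3633] turn units [-0.0001  0.0004 -0.0004]
```

It's held, and the -2.1 N on the wrist matches the weight of tray plus ball. I'll lift with gentle ramps, then travel.

```bash

python3 -m creep '[[0,0,-0.01,0,0,0],[0,0,-0.02,0,0,0],[0,0,-0.03,0,0,0],[0,0,-0.04,0,0,0],[0,0,-0.045,0,0,0],[0,0,-0.045,0,0,0],[0,0,-0.045,0,0,0],[0,0,-0.045,0,0,0],[0,0,-0.04,0,0,0],[0,0,-0.03,0,0,0],[0,0,-0.015,0,0,0],[0,0,-0.005,0,0,0],[0,0,0,0,0,0]]'
python3 -m creep '[[0.0044,0.0119,0,0,0,0],[0.0088,0.0237,0,0,0,0],[0.0132,0.0356,0,0,0,0],[0.0176,0.0474,0,0,0,0],[0.022,0.0593,0,0,0,0],[0.022,0.0593,0,0,0,0],[0.022,0.0593,0,0,0,0],[0.022,0.0593,0,0,0,0],[0.022,0.0593,0,0,0,0],[0.022,0.0593,0,0,0,0],[0.022,0.0593,0,0,0,0],[0.022,0.0593,0,0,0,0],[0.022,0.0593,0,0,0,0],[0.022,0.0593,0,0,0,0],[0.022,0.0593,0,0,0,0],[0.022,0.0593,0,0,0,0]]'
python3 -c 'from h import *;need(.506,.275,.21,2.71)'
```

```text
clock: 13.2
position: [0.4637, -0.2725, 0.21]
ee_rot: [0.674, 3.068, -0.0]
force: [0.5, 0.2, -2.2]
width: 0.128
gripper_force: 40.0
clock: 14.53
position: [0.4898, 0.0828, 0.2089]
ee_rot: [-0.672, -3.068, 0.0]
force: [1.0, 0.8, -2.3]
width: 0.131
gripper_force: 40.0
t 14.5333 pos [0.4898 0.0828 0.2089] psi 2.710381260647855 tilt -0.999999194912976 q [ 0.2829  0.3315 -0.7049  1.8587  0.2462  1.0411  0.6185] F [ 1.0496  0.8016 -2.3069] w 0.13077951256310297 39.998366832733154
shift units [ 0.1641  0.4533 -0.0027] turn units [-0.0002 -0.0006  0.0002]
```

```bash

python3 -m creep '[[0.022,0.0593,0,0,0,0],[0.022,0.0593,0,0,0,0],[0.022,0.0593,0,0,0,0],[0.022,0.0593,0,0,0,0],[0.022,0.0593,0,0,0,0],[0.0185,0.0505,0,0,0,0],[0.0145,0.0415,0,0,0,0],[0.0105,0.0297,0,0,0,0],[0.0065,0.0178,0,0,0,0],[0.003,0.008,0,0,0,0],[0,0,0,0,0,0],[0,0,0,0,0,0],[0,0,0,0,0,0],[0,0,0,0,0,0]]'
python3 - <<'E'
from h import *
from cell import arm
need(.506,.275,.21,2.71)
f=[arm.get_image(n)["frame"] for n in("wrist","scene","top")]
a=cv2.resize(f[0],(400,300));b=cv2.resize(f[1][60:240,270:510],(400,300),interpolation=cv2.INTER_CUBIC);c=cv2.resize(f[2][110:290,60:300],(400,300),interpolation=cv2.INTER_CUBIC)
e=cv2.resize(f[1],(400,300))
cv2.imwrite("pics/w5.png",np.vstack([np.hstack([a,b]),np.hstack([c,e])])[:,:,::-1])
E
```

```text
clock: 15.7
position: [0.5064, 0.2681, 0.2095]
ee_rot: [0.676, 3.068, -0.001]
force: [-0.2, 0.0, -2.0]
width: 0.128
gripper_force: 40.0
t 15.7 pos [0.5064 0.2681 0.2095] psi 2.7079231131212755 tilt -0.9999997661750923 q [-0.0824  0.4608 -0.704   1.6828  0.3262  1.1191  0.2578] F [-0.1695  0.0113 -2.0484] w 0.12837638671386623 39.99943792819977
shift units [ 0.0081  0.0152 -0.0013] turn units [-0.0003  0.0002 -0.001 ]
```

View pics/w5.png

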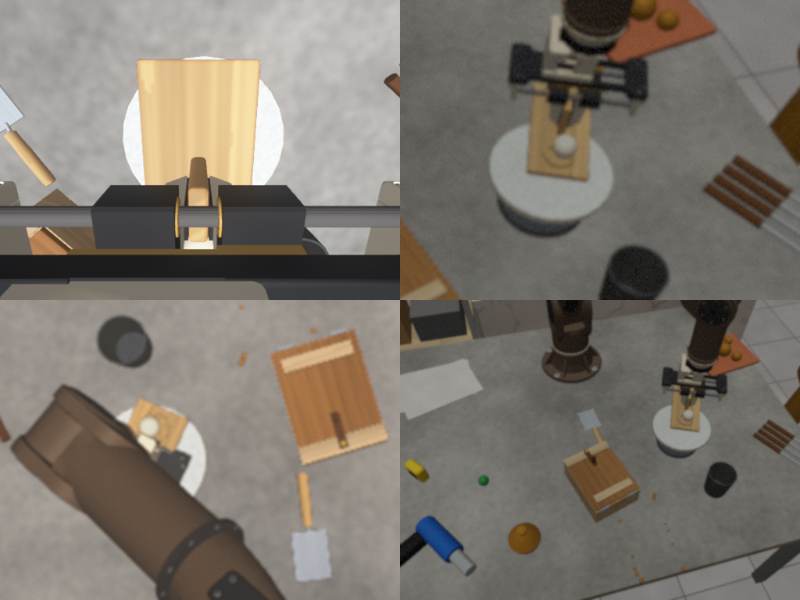

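The tray is level over the wheel with the ball in its pocket (scene crop 565,145). The turnbutton is still across the shut lid, and the bystanders are in place. I'll make a small centring nudge and hold.

```bash

python3 -m creep '[[0.003,0.006,0,0,0,0],[0.004,0.007,-0.001,0,0,0],[0.001,0.002,0,0,0,0],[0,0,0,0,0,0],[0,0,0,0,0,0],[0,0,0,0,0,0],[0,0,0,0,0,0],[0,0,0,0,0,0],[0,0,0,0,0,0],[0,0,0,0,0,0],[0,0,0,0,0,0],[0,0,0,0,0,0]]'
python3 - <<'E'
from h import *
from cell import arm
need(.506,.2745,.21,2.71)
print(arm.observe()["dq"])
print(arm.sign_off())
E
```

```text
clock: 16.85
position: [0.5057, 0.2761, 0.2099]
ee_rot: [0.674, 3.068, 0.0]
force: [-0.4, -0.3, -2.5]
width: 0.133
gripper_force: 40.0
t 16.85 pos [0.5057 0.2761 0.2099] psi 2.7094097053502284 tilt -0.9999999980709854 q [-0.0965  0.4656 -0.7041  1.6747  0.3283  1.1229  0.2465] F [-0.3756 -0.2787 -2.4874] w 0.13305531217279035 39.99928414821625
shift units [-0.0022 -0.0033 -0.0002] turn units [ 0.      0.     -0.0003]
[-0.0001 -0.0007 -0.0012 -0.0007 -0.0018  0.0007  0.0012]
the job is handed in; nothing more can be done
None
```

I handed the job in at 16.9 s: the turnbutton is on its stop across the shut lid, and the arm is holding the tray still and level, ball in its pocket, about 9 cm above the middle of the wheel.

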